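# Snap a fresh filter cartridge into the cold-room air purifier

### The arm

A 6-joint arm with a two-finger parallel gripper is mounted at the origin on the work surface. World frame = base frame: x ahead of the robot, y to its left, z up, the work surface at z = 0. Lengths are in m, angles in rad, forces in N, time in s.
With the tool pointing down it reaches from about 0.25 to 0.725 m from the base axis. Payload 4 kg.
Tool frame: the origin (TCP) lies midway between the tips of the shut fingers; the grasp point (between the pads) lies 19 mm behind it; z points along the fingers, y is the line along which they close (so a half turn about z gives the same grasp; the last joint's range is limited). The gripper opens to 85 mm and grips with 20 to 120 N. Pads are 22 mm wide; open, the fingers measure 114 mm over their backs; the gripper's body (76 mm by 85 mm) begins 54 mm behind the grasp point. The pads swing forward as they close: fully open they stand 13 mm farther back than shut.
Start: joints at [1.161, 0.241, 0.005, 1.335, 0, 1.571], TCP at [0.199, 0.459, 0.231] pointing down, gripper open.
Joint ranges: [-2.72, 2.72], [-1.05, 1.87], [-1.09, 1.28], [-1.99, 2.15], [-1.42, 1.44], [-3.14, 3.14]. Speed limits (rad/s): [2.79, 2.79, 3.14, 3.14, 3.14, 3.14].

### API

Orientations are given as a unit quaternion [x, y, z, w].
In Python, from workcell import monitor, vision, job gives the robot as it stands.
- The arm moves only by the tool move_arm, never from a script. Its argument "moves" is a list that holds one entry, the list of rows, each a list of 5 numbers: the shift along the world's x, y, z in m, then the turn about the world's z in degrees, then the opening in per cent of the stroke, from 0 (shut) to 100 (fully open). In form: [[[x, y, z, turn, gripper], ...]]. A call has 1 to 5 rows; each row is the pose to reach, as a shift and turn from the pose commanded when the call began; what a row does not reach only later rows make up. A row lasts 1/8 s, in which the tool goes at most 62.5 mm and 10.7 degrees, less where a joint would pass 70% of its speed; a pose out of reach is approached as far as the arm can. A call with a gripper value outside its range is refused whole. The fingers move at their own pace and stop on an object; the grip force is fixed at half the most. Time passes only in rows, so rows that repeat a pose let the fingers close. It gives the time, the measured TCP pose, the force, the opening and the grip force at its end, in the units of the state.
- monitor.get_obs(): the state, without advancing time (a new reading comes with each control period).
- vision.camera(name): name is "scene" or "top" or "wrist"; returns a dict with "color" (384x512x3 uint8, red, green, blue), "camera_matrix" (3x3 intrinsics, pixels), "eye" and "attitude" of the camera in the world; the wrist camera has in their place "hand_eye" (4x4, takes a point from camera to tool coordinates, whose origin is the TCP and whose axes are the flange's). Camera axes: x right, y up, looking along -z (the intrinsics and any distortion apply to the point x, -y, -z); pixel columns grow to the right and rows downward; lengths in m; the calibration is good to about 2 mm. A picture is of the moment at which its call begins: read the wrist's pose just before it. There is no depth.
- job.job_done(): hands the job in; it is judged then, once.
The state is a dict: "clock": time; "joint_pos": joint angles; "joint_vel": joint speeds; "tau": joint torques, N m; "eef_pos": TCP position; "tool_rot": TCP orientation; "ft_force": force on the tool from outside, world axes, zero at the start; "ft_torque": the same for the moment, N m; "grip_width": finger opening in m; "grasp_force": force on a finger pad.
Only numpy, scipy, OpenCV 4.12 (cv2) and the standard library are available. Lean on these libraries where they do the work, as an engineer would, in place of code of your own. Each camera call takes 0.05 s, during which the arm holds its last target. There are 200 camera calls.

### The job

Fit the fresh filter cartridge (the white bar with wedge-shaped ends) to the air purifier: lift it up over the rack's front rail, draw it forward out from under the top board, lay it level and centred across the purifier's two spring clips and let go of it there. Then press it straight down until both clips have snapped over its ends and it lies level, fully home on its seat. Leave everything else standing where it is.

Things in the scene. Friction and masses are not known exactly. Their poses are not given: they have to be found in the camera images.
- cartridge_center (a point): filter cartridge: white bar 150 mm long (x) x 40 wide (y) x 36 high (z), 0.1-0.2 kg; point = its centre. Each end is a wedge: a ridge at mid-height, sloping back 9.5 above and below to the flat top and underside (full section 131 long). Either way round fits. Starts lying on the rack's lower board, length roughly along the rack's x, rear 35-60 under the top board, front part open from above
- rack: storage rack, fixed; origin on the table under its middle; x from open front to rear, z up. Lower board 240 (x) x 340 mm (y), top at z = 50. On it, side by side in any order, about 100 apart: cartridge, block, jar. Front rail: bar along y at x = -114, top at z = 75. Top board from x = 5 to 120, underside z = 155, top z = 167, on four posts at y = +-163
- seat (a point): air purifier's seat, fixed; point = middle of its level top, 58 mm above the table; x runs along the purifier, clip to clip, z up. White housing 250 (x) x 120 (y) x 40 high; seat = rib 90 x 26, 18 high on it. Cartridge goes with its length along this x: laid on the clips its centre is about 36 above this point; fully home 18 above it
- clips (a point): middle between the two steel spring clips, level with their noses, 26 mm above the seat; same axes. Each clip: leaf 30 wide (y), hinged at its foot, nose of radius 4 with axis along y at x = +-75 (gap 142, cartridge 150), flared tip up to 16 above this point, x = +-86. A laid cartridge stays on them, centring itself; about 12 N (at most 20) pressed down spreads them and it snaps past
- block_center (a point): blunt-ended white plastic block on the rack, 130 x 40 x 36 mm high, square ends (not the cartridge): a bystander; this point is its centre
- jar_center (a point): small amber jar on the rack, 48 across, 62 mm high: a bystander; this point is its centre
- pot_top_a_center (a point): lidded food pot on the rack's top board, 68 across, 55 mm high: a bystander; this point is its centre
- pot_top_b_center (a point): lidded food pot on the rack's top board, 68 across, 55 mm high: a bystander; this point is its centre
- pot_near_center (a point): lidded food pot beside the purifier, 72 across, 85 mm high: a bystander; this point is its centre
- pot_far_center (a point): lidded food pot beside the purifier, 84 across, 100 mm high: a bystander; this point is its centre
- pot_mid_center (a point): lidded food pot in the middle of the table, 72 across, 90 mm high: a bystander; this point is its centre
- jug_center (a point): white square jug at the back, 95 x 95 x 218 mm high, this point 100 mm above the table: a bystander
Things that resemble listed ones, but are neither listed nor needed, are in the scene too. Leave any green, pink or turquoise look-alike of the part that bears cartridge_center alone.

How it is judged:
On the way, in this order (a step that is already met when the one before it is completed fails the run):
1. the cartridge is lifted above the rack's front rail while it is still behind it (z of cartridge_center in the frame of rack above 0.092 m and x of cartridge_center in the frame of rack above -0.05 m).
2. the cartridge is drawn forward over the rail, out from under the top board (z of cartridge_center in the frame of rack above 0.088 m and x of cartridge_center in the frame of rack below -0.066 m).
3. the cartridge lies level and centred on both clips, not yet pressed in, and nothing holds it (x of cartridge_center in the frame of seat between -0.007 and 0.007 m and y of cartridge_center in the frame of seat between -0.012 and 0.012 m and z of cartridge_center in the frame of seat between 0.028 and 0.042 m and angle between the x axis of cartridge_center and the x axis of seat, either way round below 0.12 rad and angle between cartridge_center's own z axis and vertical below 0.07 rad and contact force between cartridge and the fingers below 0.05 N), for 0.2 s.
At the end, for the whole second after the job is handed in: The cartridge rests on the seat between the snapped-back clips: centre within 5 mm along and 12 mm across the seat and no more than 3 mm above its fully-home height, level within 0.04 rad, along the purifier within 0.12 rad, at rest and released (x of cartridge_center in the frame of seat between -0.005 and 0.005 m and y of cartridge_center in the frame of seat between -0.012 and 0.012 m and z of cartridge_center in the frame of seat between 0.014 and 0.021 m and angle between the x axis of cartridge_center and the x axis of seat, either way round below 0.12 rad and angle between cartridge_center's own z axis and vertical below 0.04 rad and linear speed of cartridge below 0.01 m/s); the robot touches nothing.
It fails at once if another item is moved by more than 30 mm or knocked over (distance of any of block_center, jar_center, pot_top_a_center, pot_top_b_center, pot_near_center, pot_far_center, pot_mid_center, jug_center from where it was at the start of the episode above 0.03 m).
It also fails if it takes over 67 s, if anything falls off the work surface, if the arm or the gripper's body presses on something with over 40 N, if the wrist force passes 120 N, or if a joint passes its speed limit or range.

## Working session

There is one attempt and no reset: what is moved stays moved. The work goes in short steps, Python scripts to look and compute and a tool call to move; the robot and the scene stay as the last step left them, time stands still between calls to the robot, and variables do not carry over. Pictures are saved under pics/ and viewed, at most 10 in all, crops included, and the job is handed in when it is done.

Besides the shell and the picture viewer there is one more tool, called by a JSON object that holds its "method" and its "body", one argument or row to a line. move_arm: Moves the arm, as the interface text tells. Its arguments: {"type":"object","properties":{"moves":{"type":"array","items":{"type":"array","items":{"type":"array","items":{"type":"number"}}}}},"required":["moves"]}

```bash
mkdir -p pics; cat > h.py <<'E'
import numpy as np, cv2, pickle
from scipy.spatial.transform import Rotation as R
from workcell import monitor, vision, job
def snap(name, fn):
    o=monitor.get_obs(); c=vision.camera(name); c['obs']=o
    cv2.imwrite(f'pics/{fn}.png', c['color'][:,:,::-1]); pickle.dump(c,open(f'pics/{fn}.pkl','wb')); return c
def load(fn): return pickle.load(open(f'pics/{fn}.pkl','rb'))
def pose(c):
    if 'hand_eye' in c:
        o=c['obs']; T=np.eye(4); T[:3,:3]=R.from_quat(o['tool_rot']).as_matrix(); T[:3,3]=o['eef_pos']
        T=T@np.array(c['hand_eye']); return T[:3,:3],T[:3,3]
    a=np.array(c['attitude']); M=a if a.shape==(3,3) else R.from_quat(a).as_matrix()
    return M,np.array(c['eye'])
def pt(c,u,v,z):
    M,e=pose(c); K=np.array(c['camera_matrix']); d=np.linalg.solve(K,[u,v,1.]); d=M@np.array([d[0],-d[1],-d[2]])
    return e+d*(z-e[2])/d[2]
def proj(c,p):
    M,e=pose(c); q=M.T@(np.array(p)-e); q=np.array(c['camera_matrix'])@np.array([q[0],-q[1],-q[2]]); return q[:2]/q[2]
E
python3 - <<'E'
from h import *
for n in ('scene','top','wrist'):
    c=snap(n,n+'0'); print(n,[k for k in c],c['camera_matrix'],*pose(c))
    im=cv2.imread(f'pics/{n}0.png')
    if n!='wrist': cv2.imwrite(f'pics/{n}0b.png',cv2.resize(im,(800,600),interpolation=cv2.INTER_CUBIC))
print(monitor.get_obs())
E
```

```text
scene ['color', 'camera_matrix', 'eye', 'attitude', 'obs'] [[355.55453407   0.         259.4672078 ]
 [  0.         355.55453407 191.98183448]
 [  0.           0.           1.        ]] [[-0.42482342 -0.59482746  0.68242608]
 [ 0.90527494 -0.28041184  0.31913395]
 [ 0.00153072  0.7533588   0.65760791]] [1.3038534  0.45673741 0.86955723]
top ['color', 'camera_matrix', 'eye', 'attitude', 'obs'] [[365.93564146   0.         253.53160581]
 [  0.         365.93564146 189.30077367]
 [  0.           0.           1.        ]] [[-0.0215358   0.97777652 -0.20854086]
 [-0.99975183 -0.02225094 -0.00108366]
 [-0.00569981  0.20846577  0.97801305]] [0.37585448 0.07661341 1.18898288]
wrist ['color', 'camera_matrix', 'hand_eye', 'obs'] [[271.90569936   0.         259.49456333]
 [  0.         271.90569936 192.43375572]
 [  0.           0.           1.        ]] [[ 0.39915937 -0.8744968  -0.27554881]
 [ 0.91687759  0.37982051  0.12276755]
 [-0.00270074 -0.30164835  0.95341543]] [0.12947597 0.48837894 0.37247584]
{'clock': 0.15, 'joint_pos': array([1.16099536e+00, 2.41240281e-01, 4.03472868e-03, 1.33519364e+00,
       8.25552364e-06, 1.57079431e+00]), 'joint_vel': array([ 0.00087551, -0.00330907,  0.00486328, -0.00054864,  0.00127619,
       -0.00016809]), 'tau': array([ 9.03156274e-05, -3.72634292e+01,  2.52638894e+01,  1.23258767e-02,
        1.90758999e-05, -3.10039205e-06]), 'eef_pos': array([0.19902138, 0.45816433, 0.23061768]), 'tool_rot': array([ 2.03468679e-01,  9.79081128e-01, -7.83828386e-04, -1.67109641e-04]), 'ft_force': array([-0.74213683,  0.03918201,  0.32843268]), 'ft_torque': array([0.01046564, 0.02695749, 0.00435973]), 'grasp_force': 0.0, 'grip_width': 0.08536681692273726}
```

View pics/scene0b.png

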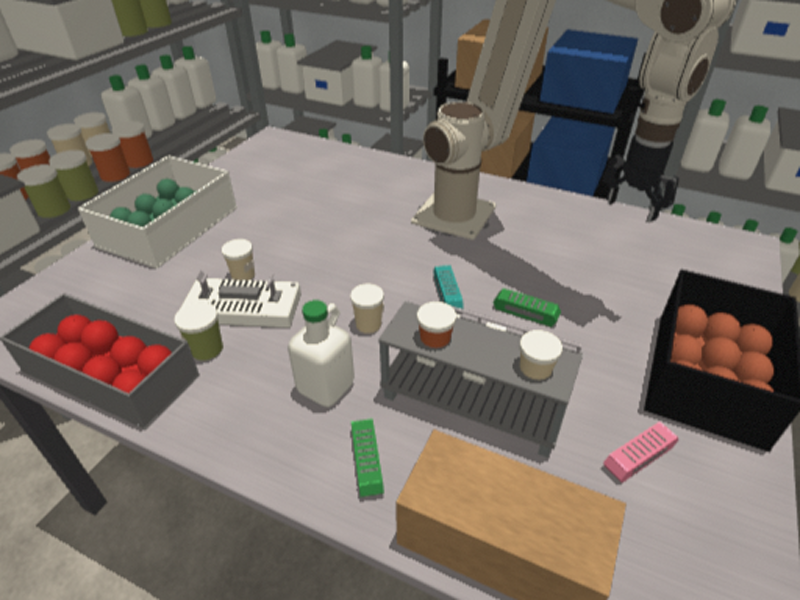

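View pics/top0b.png

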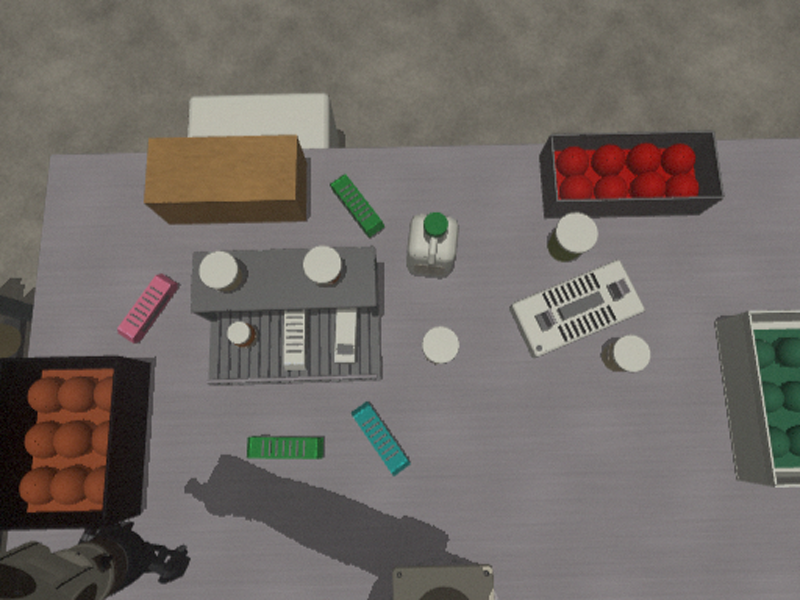

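Two white bars lie on the rack in the top view: (293,338), which has slats like the coloured look-alikes, and (345,335), which has one dark square and blunt ends. I'll confirm in an enlarged crop, together with the purifier.

```bash
python3 - <<'E'
from h import *
im=cv2.imread('pics/top0.png')
a=cv2.resize(im[155:250,120:250],None,fx=6,fy=6,interpolation=cv2.INTER_CUBIC)
cv2.imwrite('pics/rackcrop.png',a)
b=cv2.resize(im[160:235,320:420],None,fx=8,fy=8,interpolation=cv2.INTER_CUBIC)
cv2.imwrite('pics/purcrop.png',b)
E
```

```text
(no output)
```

View pics/rackcrop.png

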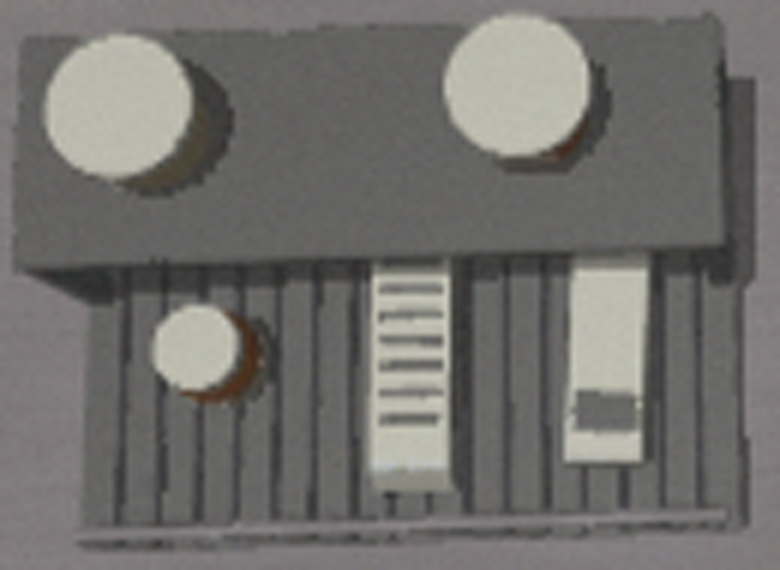

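View pics/purcrop.png

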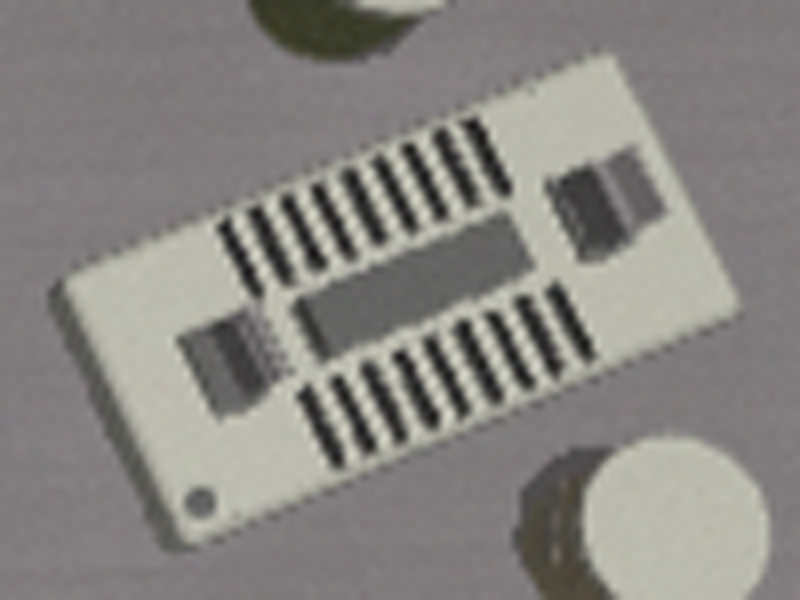

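The crop confirms it. The bar at (410,370) has slats and a bevelled front end, so it is the cartridge; the one at (610,360) is the blunt block. Next I compute positions.

```bash
python3 - <<'E'
from h import *
np.set_printoptions(precision=4,suppress=True)
c=load('top0')
def q(x,y,s,ox,oy,z): return pt(c,(x+.5)/s-.5+ox,(y+.5)/s-.5+oy,z)[:2]
r=lambda x,y,z:q(x,y,6,120,155,z)
p=lambda x,y,z:q(x,y,8,320,160,z)
print('cart top FL,FR,BL,BR',r(370,468,.086),r(450,468,.086),r(372,262,.086),r(449,262,.086))
print('ridge',r(412,490,.068))
print('rail',r(80,530,.075),r(725,512,.075))
print('board front edge',r(15,268,.167),r(724,245,.167),'rear',r(20,38,.167),r(718,18,.167))
P=np.array([p(65,283,.04),p(612,55,.04),p(738,312,.04),p(188,543,.04)]);print('pur',P,P.mean(0))
S=np.array([p(295,300,.058),p(508,210,.058),p(533,268,.058),p(318,360,.058)]);print('seat',S,S.mean(0))
print(np.linalg.norm(P[1]-P[0]),np.linalg.norm(P[2]-P[1]))
for A in (P,S):
  d=A[1]-A[0]+A[2]-A[3]; print('ang',np.degrees(np.arctan2(d[1],d[0])))
for n,x,y,s in (('block F',605,463,6),('jar',197,347,6)): print(n,r(x,y,.086 if n!='jar' else .112))
f=600/384
for n,x,y,z in (('near',632,353,.085),('far',575,234,.1),('mid',441,345,.09),('potA',219,271,.222),('potB',323,265,.222),('jug',435,222,.218)): print(n,pt(c,x/f,y/f,z)[:2])
E
```

```text
cart top FL,FR,BL,BR [0.4828 0.2982] [0.482 0.258] [0.588  0.2992] [0.5871 0.2598]
ridge [0.4729 0.2802]
rail [0.4559 0.4461] [0.4578 0.1209]
board front edge [0.5733 0.4523] [0.5768 0.1159] rear [0.6868 0.4559] [0.6891 0.1173]
pur [[ 0.597  -0.1587]
 [ 0.6862 -0.3863]
 [ 0.5792 -0.4255]
 [ 0.4922 -0.2002]] [ 0.5887 -0.2927]
seat [[ 0.5847 -0.2447]
 [ 0.619  -0.3316]
 [ 0.5954 -0.3392]
 [ 0.5607 -0.2518]] [ 0.59   -0.2918]
0.2444938295360492 0.11391586382037655
ang -68.7459867681555
ang -68.41621708699796
block F [0.4827 0.1803]
jar [0.5421 0.38  ]
near [ 0.4881 -0.3745]
far [ 0.7256 -0.2807]
mid [ 0.5112 -0.0066]
potA [0.6334 0.3864]
potB [0.64   0.2045]
jug [0.7159 0.0055]
```

{"method": "move_arm", "body": {
  "moves": [
    [[0.05,-0.03,0.02,5,100],[0.1,-0.06,0.02,10,100],[0.15,-0.09,0.02,15,100],[0.2,-0.12,0.02,20,100],[0.25,-0.145,0.02,23.4,100]]
  ]
}}

```text
clock: 0.78
eef_pos: [0.4505, 0.3122, 0.2511]
tool_rot: [-0.0, 1.0, -0.0, -0.0]
ft_force: [1.4, 2.0, -0.5]
grip_width: 0.0856
grasp_force: 0.0
```

{"method": "move_arm", "body": {
  "moves": [
    [[0.05,-0.03,-0.01,0,100],[0.05,-0.034,-0.03,0,100],[0.05,-0.034,-0.03,0,100],[0.05,-0.034,-0.03,0,100],[0.05,-0.034,-0.03,0,100]]
  ]
}}

```text
clock: 1.4
eef_pos: [0.4991, 0.2806, 0.2225]
tool_rot: [-0.0, 1.0, 0.0, 0.001]
ft_force: [-0.1, 0.4, 0.5]
grip_width: 0.0856
grasp_force: 0.0
```

```bash
python3 - <<'E'
from h import *
c=snap('wrist','w1'); o=c['obs']; print(o['clock'],o['eef_pos'],R.from_quat(o['tool_rot']).as_matrix())
cv2.imwrite('pics/w1b.png',cv2.resize(cv2.imread('pics/w1.png'),(800,600),interpolation=cv2.INTER_CUBIC))
E
```

```text
1.4 [0.49907083 0.2805893  0.22245051] [[-9.99998692e-01 -1.29052035e-04  1.61216489e-03]
 [-1.27506930e-04  9.99999533e-01  9.58469955e-04]
 [-1.61228783e-03  9.58263140e-04 -9.99998241e-01]]
```

View pics/w1b.png

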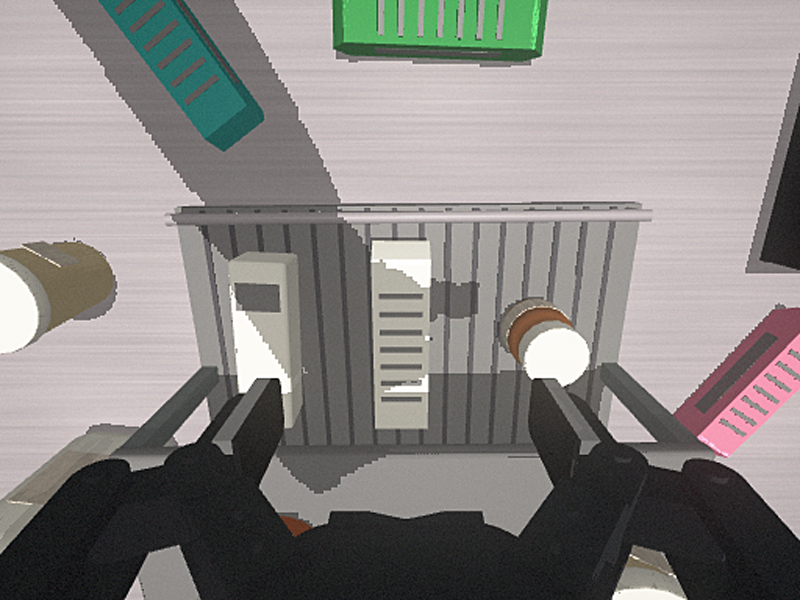

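The wrist view shows the cartridge between columns 372 and 430: front ridge at row 240, front edge of its top at about 260, rear at about 428. The open fingers straddle it, with the block on the left and the jar on the right.

```bash
python3 - <<'E'
from h import *
np.set_printoptions(precision=4,suppress=True)
c=load('w1');f=1/1.5625
for n,u,v,z in (('ridge',402,240,.068),('topF L',372,260,.086),('topF R',430,260,.086),('L mid',373,425,.086),('R mid',429,425,.086),('back',402,428,.086),('railL',175,216,.075),('railR',650,216,.075),('blockF',264,256,.086),('boardfront',400,452,.167)):
    print(n,pt(c,u*f,v*f,z))
E
```

```text
ridge [0.4724 0.2774 0.068 ]
topF L [0.4828 0.2575 0.086 ]
topF R [0.4828 0.2961 0.086 ]
L mid [0.6101 0.2551 0.086 ]
R mid [0.6102 0.2975 0.086 ]
back [0.6128 0.2771 0.086 ]
railL [0.455 0.125 0.075]
railR [0.4552 0.4441 0.075 ]
blockF [0.48   0.1857 0.086 ]
boardfront [0.5728 0.2767 0.167 ]
```

{"method": "move_arm", "body": {
  "moves": [
    [[0.017,-0.003,-0.05,0,100],[0.017,-0.003,-0.1,0,100],[0.017,-0.003,-0.14,0,100],[0.017,-0.003,-0.163,0,100],[0.017,-0.003,-0.163,0,100]]
  ]
}}

```text
clock: 2.08
eef_pos: [0.5145, 0.2764, 0.0568]
tool_rot: [0.0, 1.0, -0.001, -0.002]
ft_force: [-0.4, -0.4, -0.6]
grip_width: 0.0854
grasp_force: 0.0
```

{"method": "move_arm", "body": {
  "moves": [
    [[0,0,0,0,20],[0,0,0,0,20],[0,0,0,0,20],[0,0,0,0,20],[0,0,0,0,20]]
  ]
}}

```text
clock: 2.7
eef_pos: [0.5174, 0.2773, 0.0601]
tool_rot: [0.001, 1.0, 0.001, 0.002]
ft_force: [0.1, 0.3, 7.0]
grip_width: 0.0388
grasp_force: 62.9
```

{"method": "move_arm", "body": {
  "moves": [
    [[0,0,0.01,0,20],[0,0,0.02,0,20],[0,0,0.03,0,20],[0,0,0.042,0,20],[0,0,0.042,0,20]]
  ]
}}

```text
clock: 3.32
eef_pos: [0.5171, 0.2771, 0.1019]
tool_rot: [0.001, 1.0, 0.001, 0.001]
ft_force: [0.1, -0.4, -1.0]
grip_width: 0.0392
grasp_force: 62.1
```

```bash
python3 - <<'E'
from h import *
c=snap('wrist','w2'); o=c['obs']; print(o['clock'],o['eef_pos'],o['ft_force'],o['ft_torque'],o['grip_width'])
cv2.imwrite('pics/w2b.png',cv2.resize(cv2.imread('pics/w2.png'),(800,600),interpolation=cv2.INTER_CUBIC))
E
```

```text
3.325 [0.51714394 0.27713747 0.10185495] [ 0.05909773 -0.4076273  -1.00152982] [ 0.01008358  0.07777274 -0.00436868] 0.03915370371256487
```

View pics/w2b.png

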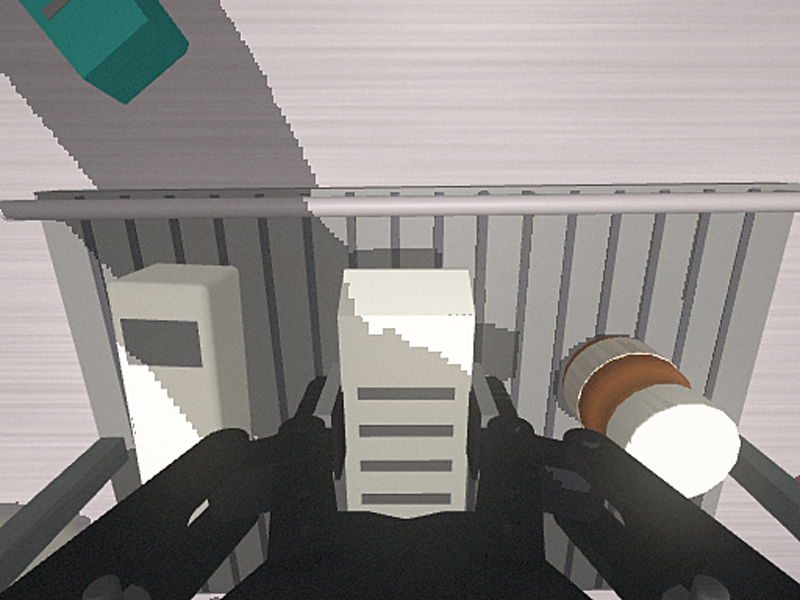

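The cartridge is held and lifted. Its front top edge is at row 315 (columns 338–474) and its ridge at row 270 (343–468). I'll check its tilt in the grip.

```bash
python3 - <<'E'
from h import *
from scipy.optimize import least_squares
np.set_printoptions(precision=4,suppress=True)
c=load('w2');f=1/1.5625
# rows of top edge, ridge, slats (known slat x from w1 at top z .086)
c1=load('w1')
sl1=[296,314,331.5,349,366,383]; sl2=[393,431,466,498]
X=[pt(c1,402*f,v*f,.086)[0]-.5475 for v in sl1[:4]]; print('slats',np.array(X))
body=[(-.0655,.018),(-.075,0)]+[(x,.018) for x in X]
rows=[315,270]+sl2
def res(p):
    a=p[2]; out=[]
    for (x,z),r in zip(body,rows):
        w=[p[0]+x*np.cos(a)-z*np.sin(a),.2771,p[1]+x*np.sin(a)+z*np.cos(a)]
        out.append(proj(c,w)[1]/f-r)
    return out
s=least_squares(res,[.5475,.11,0]); print(s.x,s.fun)
for z in (.128,.118,.108): print(z, pt(c,338*f,315*f,z),pt(c,474*f,315*f,z))
E
```

```text
slats [-0.0396 -0.0265 -0.0135 -0.0001]
[0.5485 0.1092 0.0187] [-0.109  -0.0463  0.911  -0.5149 -0.9429  0.6966]
0.128 [0.4819 0.2569 0.128 ] [0.482  0.2961 0.128 ]
0.118 [0.4855 0.2552 0.118 ] [0.4856 0.2978 0.118 ]
0.108 [0.4891 0.2535 0.108 ] [0.4892 0.2996 0.108 ]
```

{"method": "move_arm", "body": {
  "moves": [
    [[-0.025,0,0,0,20],[-0.05,0,0,0,20],[-0.08,0,0,0,20],[-0.11,0,0,0,20],[-0.13,0,0,0,20]]
  ]
}}

```text
clock: 4.0
eef_pos: [0.3844, 0.2761, 0.0998]
tool_rot: [0.0, 1.0, -0.0, -0.001]
ft_force: [-0.1, 0.1, -1.2]
grip_width: 0.0393
grasp_force: 62.0
```

{"method": "move_arm", "body": {
  "moves": [
    [[0,0,0.03,0,20],[0,0,0.07,0,20],[0,0,0.11,0,20],[0,0,0.13,0,20],[0,0,0.13,0,20]]
  ]
}}

```text
clock: 4.62
eef_pos: [0.387, 0.2772, 0.2316]
tool_rot: [0.001, 1.0, 0.001, 0.001]
ft_force: [0.8, -0.5, -2.0]
grip_width: 0.0388
grasp_force: 62.1
```

{"method": "move_arm", "body": {
  "moves": [
    [[0.019,-0.054,0,-6.8,20],[0.038,-0.108,0,-13.7,20],[0.057,-0.162,0,-20.5,20],[0.076,-0.216,0,-27.4,20],[0.095,-0.27,0,-34.2,20]]
  ]
}}

```text
clock: 5.25
eef_pos: [0.4806, 0.0048, 0.2284]
tool_rot: [0.297, 0.955, -0.0, -0.001]
ft_force: [0.7, 1.1, -1.2]
grip_width: 0.0391
grasp_force: 62.1
```

{"method": "move_arm", "body": {
  "moves": [
    [[0.019,-0.054,0,-6.8,20],[0.038,-0.108,0,-13.7,20],[0.057,-0.162,0,-20.5,20],[0.076,-0.216,0,-27.4,20],[0.096,-0.271,0,-34.3,20]]
  ]
}}

```text
clock: 5.88
eef_pos: [0.5769, -0.2658, 0.2278]
tool_rot: [0.565, 0.825, -0.0, -0.002]
ft_force: [0.9, 0.2, -1.3]
grip_width: 0.039
grasp_force: 62.1
```

{"method": "move_arm", "body": {
  "moves": [
    [[0,0,-0.03,0,20],[0,0,-0.07,0,20],[0,0,-0.1,0,20],[0,0,-0.1,0,20],[0,0,-0.1,0,20]]
  ]
}}

```text
clock: 6.5
eef_pos: [0.5774, -0.2644, 0.1304]
tool_rot: [0.563, 0.826, -0.0, -0.0]
ft_force: [-0.6, -0.4, -1.4]
grip_width: 0.0388
grasp_force: 62.0
```

```bash
python3 - <<'E'
from h import *
c=snap('wrist','w3'); o=c['obs']; print(o['clock'],o['eef_pos'],R.from_quat(o['tool_rot']).as_matrix().round(4),o['ft_force'],o['grip_width'])
snap('top','t3'); snap('scene','s3')
a=cv2.resize(cv2.imread('pics/w3.png'),(800,600),interpolation=cv2.INTER_CUBIC)
cv2.imwrite('pics/w3b.png',a)
E
```

```text
6.5 [ 0.57736584 -0.26443143  0.13044445] [[-3.653e-01  9.309e-01 -1.000e-04]
 [ 9.309e-01  3.653e-01  0.000e+00]
 [ 1.000e-04 -0.000e+00 -1.000e+00]] [-0.58533803 -0.42742491 -1.37527972] 0.03883224363255187
```

View pics/w3b.png

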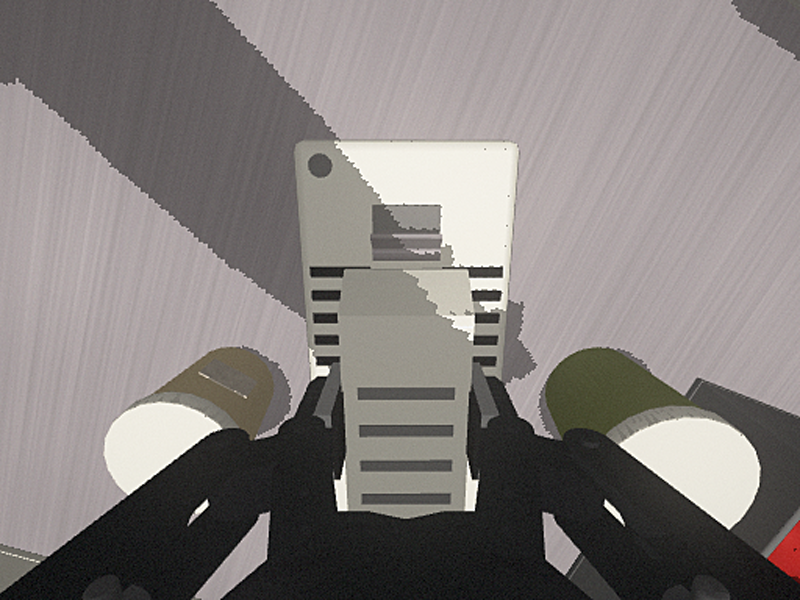

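The grip is unchanged. The purifier's near end is at row 142 (columns 296–519), and its clip spans columns 372–441, rows 205–260, nose around rows 235–245.

```bash
python3 - <<'E'
from h import *
np.set_printoptions(precision=4,suppress=True)
c=load('w3');f=1/1.5625
M=R.from_quat(c['obs']['tool_rot']).as_matrix(); t=c['obs']['eef_pos']
# tool frame: x = along cartridge toward front end; cart centre at tool x = -0.031
def T(u,v,z): return (M.T@(pt(c,u*f,v*f,z)-t))[:2], pt(c,u*f,v*f,z)[:2]
for n,u,v,z in (('endL',296,142,.04),('endR',519,142,.04),('sideL',306,320,.04),('sideR',507,320,.04),('clipL',372,205,.1),('clipR',441,205,.1),('clip noseL',372,245,.084),('noseR',441,245,.084),('cart L',338,315,.137),('cart R',474,315,.137),('cart ridge',405,270,.119)):
    print(n,*T(u,v,z))
# predictions for clip tip / nose for seat (.5893,-.2925) ang 111.5
s=np.array([.5893,-.2925,0]); d=np.array([M[0,0],M[1,0],0])
for n,x,z in (('end',.125,.04),('tip',.086,.1),('noseTop',.075,.088),('noseInner',.071,.084),('slat?',0.05,.04)): print(n,proj(c,s+d*x+[0,0,z])/f)
E
```

```text
endL [ 0.0879 -0.0555] [ 0.4936 -0.2029]
endR [0.0878 0.059 ] [ 0.6002 -0.1612]
sideL [-0.0094 -0.0573] [ 0.5274 -0.2941]
sideR [-0.0094  0.0597] [ 0.6364 -0.2514]
clipL [ 0.0613 -0.0126] [ 0.5433 -0.2119]
clipR [0.0613 0.0148] [ 0.5688 -0.2019]
clip noseL [ 0.0425 -0.0143] [ 0.5486 -0.2301]
noseR [0.0424 0.0166] [ 0.5773 -0.2189]
cart L [ 0.0281 -0.0221] [ 0.5465 -0.2463]
cart R [0.0281 0.0239] [ 0.5893 -0.2296]
cart ridge [0.0394 0.0005] [ 0.5635 -0.2276]
end [405.7606 128.0081]
tip [405.82   219.7822]
noseTop [405.8285 241.9499]
noseInner [405.8315 249.3114]
slat? [405.8357 271.6746]
```

{"method": "move_arm", "body": {
  "moves": [
    [[0,0,-0.015,0,20],[0,0,-0.03,0,20],[0,0,-0.036,0,20],[0,0,-0.038,0,20],[0,0,-0.038,0,20]]
  ]
}}

```text
clock: 7.28
eef_pos: [0.5776, -0.2651, 0.0926]
tool_rot: [0.564, 0.826, -0.0, 0.001]
ft_force: [1.4, -4.1, -0.4]
grip_width: 0.0386
grasp_force: 62.4
```

{"method": "move_arm", "body": {
  "moves": [
    [[0,0,-0.001,0,20],[0,0,-0.002,0,20],[0,0,-0.002,0,20]]
  ]
}}

```text
clock: 7.65
eef_pos: [0.5782, -0.2653, 0.0915]
tool_rot: [0.564, 0.826, -0.0, 0.002]
ft_force: [1.3, -4.9, 3.7]
grip_width: 0.0386
grasp_force: 62.6
```

{"method": "move_arm", "body": {
  "moves": [
    [[0,0,-0.001,0,20],[0,0,-0.0015,0,20],[0,0,-0.0015,0,20]]
  ]
}}

```text
clock: 8.02
eef_pos: [0.5785, -0.2654, 0.0902]
tool_rot: [0.564, 0.826, 0.0, 0.002]
ft_force: [2.0, -5.1, 3.4]
grip_width: 0.0392
grasp_force: 62.6
```

The clip at the front end pushes the cartridge back, so it sits a few mm too far that way. I'll raise it slightly, shift it and descend again.

{"method": "move_arm", "body": {
  "moves": [
    [[0,0,0.004,0,20],[0.0006,-0.0014,0.004,0,20],[0.0011,-0.0028,0.004,0,20],[0.0011,-0.0028,0.002,0,20],[0.0011,-0.0028,0.001,0,20]]
  ]
}}

```text
clock: 8.65
eef_pos: [0.5781, -0.2669, 0.0893]
tool_rot: [0.563, 0.826, -0.0, -0.0]
ft_force: [0.0, -1.7, -0.9]
grip_width: 0.0389
grasp_force: 62.2
```

{"method": "move_arm", "body": {
  "moves": [
    [[0,0,-0.001,0,20],[0,0,-0.002,0,20],[0,0,-0.002,0,20]]
  ]
}}

```text
clock: 9.02
eef_pos: [0.5786, -0.2675, 0.088]
tool_rot: [0.563, 0.826, -0.0, 0.0]
ft_force: [0.7, -1.9, -0.8]
grip_width: 0.0389
grasp_force: 62.2
```

{"method": "move_arm", "body": {
  "moves": [
    [[0.0004,-0.001,0,0,20],[0.0004,-0.001,-0.001,0,20],[0.0004,-0.001,-0.001,0,20]]
  ]
}}

```text
clock: 9.4
eef_pos: [0.5787, -0.2683, 0.0867]
tool_rot: [0.563, 0.826, -0.0, 0.0]
ft_force: [0.4, -2.1, -0.6]
grip_width: 0.0388
grasp_force: 62.2
```

{"method": "move_arm", "body": {
  "moves": [
    [[0,0,-0.001,0,20],[0,0,-0.001,0,20],[0,0,-0.001,0,20]]
  ]
}}

```text
clock: 9.78
eef_pos: [0.579, -0.2686, 0.086]
tool_rot: [0.563, 0.826, -0.0, 0.0]
ft_force: [1.6, -2.6, 0.7]
grip_width: 0.0388
grasp_force: 62.2
```

{"method": "move_arm", "body": {
  "moves": [
    [[0.0003,-0.0007,0,0,20],[0.0006,-0.0015,0,0,20],[0.0006,-0.0015,0,0,20]]
  ]
}}

```text
clock: 10.15
eef_pos: [0.579, -0.2687, 0.0858]
tool_rot: [0.563, 0.826, 0.0, -0.001]
ft_force: [-0.1, 2.4, 3.0]
grip_width: 0.0389
grasp_force: 62.4
```

```bash
python3 - <<'E'
from h import *
c=snap('wrist','w4'); print(c['obs']['eef_pos'])
a=cv2.imread('pics/w4.png')[60:300,130:390]
b=snap('scene','s4') and cv2.imread('pics/s4.png')[150:240,90:210]
cv2.imwrite('pics/w4b.png',np.hstack([cv2.resize(a,(433,400),interpolation=cv2.INTER_CUBIC),cv2.resize(b,(360,400),interpolation=cv2.INTER_CUBIC)]))
E
```

```text
[ 0.57901965 -0.26872558  0.08578991]
```

View pics/w4b.png

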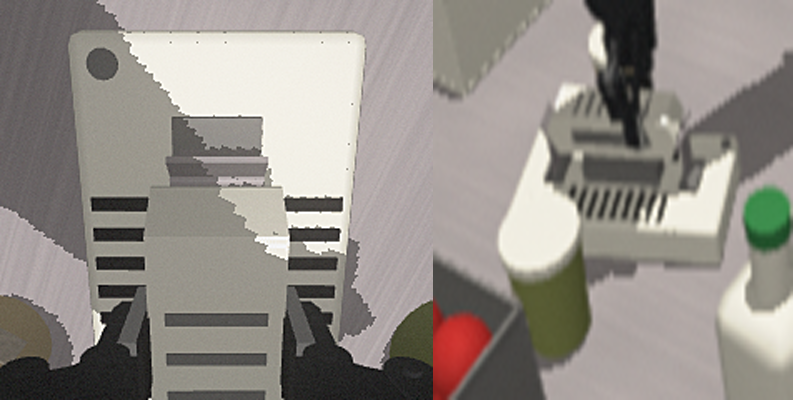

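The cartridge sits between both clips. The axial force has changed sign and the clips carry its weight, so I release.

{"method": "move_arm", "body": {
  "moves": [
    [[0,0,0,0,60],[0,0,0,0,80],[0,0,0,0,80],[0,0,0,0,80],[0,0,0,0,80]]
  ]
}}

```text
clock: 10.88
eef_pos: [0.5793, -0.2698, 0.0858]
tool_rot: [0.563, 0.826, -0.0, -0.0]
ft_force: [-0.5, -0.1, 0.3]
grip_width: 0.0683
grasp_force: 0.0
```

{"method": "move_arm", "body": {
  "moves": [
    [[0,0,0.03,0,80],[0,0,0.06,0,80],[0,0,0.09,0,80],[0,0,0.11,0,80],[0,0,0.11,0,80]]
  ]
}}

```text
clock: 11.5
eef_pos: [0.5805, -0.2703, 0.198]
tool_rot: [0.563, 0.826, 0.0, 0.002]
ft_force: [0.9, -0.4, -1.4]
grip_width: 0.0684
grasp_force: 0.0
```

```bash
python3 - <<'E'
from h import *
c=snap('wrist','w5'); print(c['obs']['eef_pos'])
a=cv2.imread('pics/w5.png')
b=snap('scene','s5') and cv2.imread('pics/s5.png')[150:240,90:210]
cv2.imwrite('pics/w5b.png',np.hstack([cv2.resize(a[:330,100:420],(485,500),interpolation=cv2.INTER_CUBIC),cv2.resize(b,(315,500),interpolation=cv2.INTER_CUBIC)]))
E
```

```text
[ 0.58048052 -0.27027554  0.19798297]
```

View pics/w5b.png

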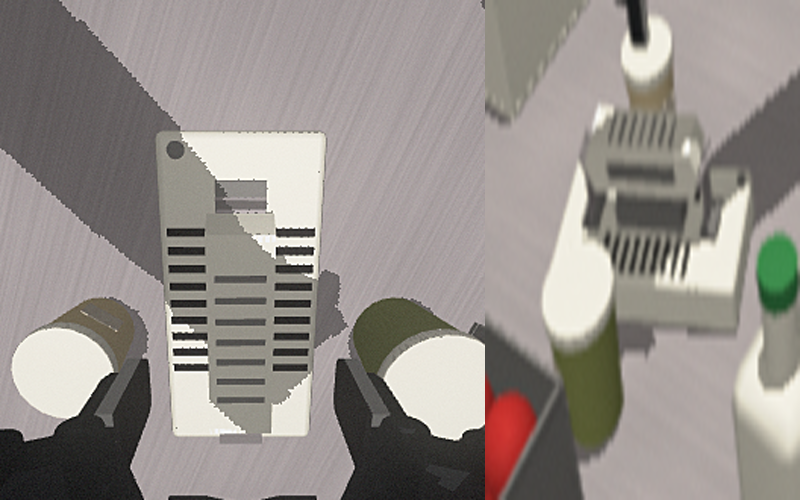

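The cartridge lies level on the clips: near ridge at row 213, centre slat at (240,343) in the crop, far clip tip at row 438. I compute its centre for the press.

```bash
python3 - <<'E'
from h import *
np.set_printoptions(precision=4,suppress=True)
c=load('w5');k=330/500;kx=320/485
for n,u,v,z in (('ridge',239,213,.094),('c slat',240,343,.112),('slat1',241,279,.112),('slat7',240,400,.112),('L',209,343,.112),('R',272,343,.112),('tipnear',241,180,.1),('tipfar',241,443,.1)): print(n,pt(c,u*kx+100,v*k,z)[:2])
E
```

```text
ridge [ 0.5629 -0.2272]
c slat [ 0.591  -0.2974]
slat1 [ 0.5769 -0.2597]
slat7 [ 0.6053 -0.3343]
L [ 0.5735 -0.3042]
R [ 0.609  -0.2904]
tipnear [ 0.5571 -0.209 ]
tipfar [ 0.6211 -0.373 ]
```

{"method": "move_arm", "body": {
  "moves": [
    [[0.003,-0.008,0,-10,80],[0.005,-0.015,0,-20,80],[0.008,-0.022,0,-30,80],[0.0105,-0.0275,0,-40,80],[0.0105,-0.0275,0,-50,80]]
  ]
}}

```text
clock: 12.22
eef_pos: [0.5891, -0.2972, 0.1935]
tool_rot: [0.861, 0.508, -0.001, -0.001]
ft_force: [-0.1, 0.2, 0.7]
grip_width: 0.068
grasp_force: 0.0
```

{"method": "move_arm", "body": {
  "moves": [
    [[0,0,0,-10,80],[0,0,0,-20,80],[0,0,0,-30,80],[0,0,0,-40,80],[0,0,0,-40,80]]
  ]
}}

```text
clock: 12.85
eef_pos: [0.5891, -0.2968, 0.1939]
tool_rot: [0.982, 0.187, -0.001, -0.001]
ft_force: [0.7, 0.6, -0.1]
grip_width: 0.0684
grasp_force: 0.0
```

{"method": "move_arm", "body": {
  "moves": [
    [[0,0,-0.04,0,80],[0,0,-0.075,0,80],[0,0,-0.08,0,80],[0,0,-0.08,0,80],[0,0,-0.08,0,80]]
  ]
}}

```text
clock: 13.48
eef_pos: [0.591, -0.2978, 0.1178]
tool_rot: [0.983, 0.186, 0.001, 0.001]
ft_force: [-1.0, -0.7, 0.4]
grip_width: 0.0685
grasp_force: 0.0
```

{"method": "move_arm", "body": {
  "moves": [
    [[0,0,-0.006,0,80],[0,0,-0.01,0,80],[0,0,-0.013,0,80],[0,0,-0.015,0,80],[0,0,-0.015,0,80]]
  ]
}}

```text
clock: 14.1
eef_pos: [0.5907, -0.2978, 0.1029]
tool_rot: [0.983, 0.186, 0.001, 0.001]
ft_force: [-1.4, -0.2, 6.2]
grip_width: 0.0683
grasp_force: 3.5
```

{"method": "move_arm", "body": {
  "moves": [
    [[0,0,-0.002,0,80],[0,0,-0.004,0,80],[0,0,-0.005,0,80]]
  ]
}}

```text
clock: 14.48
eef_pos: [0.5918, -0.2981, 0.0996]
tool_rot: [0.983, 0.186, 0.003, 0.002]
ft_force: [-0.8, 0.8, 13.0]
grip_width: 0.0684
grasp_force: 6.3
```

{"method": "move_arm", "body": {
  "moves": [
    [[0,0,-0.003,0,80],[0,0,-0.006,0,80],[0,0,-0.008,0,80],[0,0,-0.008,0,80]]
  ]
}}

```text
clock: 14.98
eef_pos: [0.5894, -0.2971, 0.087]
tool_rot: [0.983, 0.186, -0.001, -0.0]
ft_force: [-1.0, 0.2, 0.3]
grip_width: 0.0684
grasp_force: 0.0
```

{"method": "move_arm", "body": {
  "moves": [
    [[0,0,-0.002,0,80],[0,0,-0.004,0,80],[0,0,-0.006,0,80],[0,0,-0.006,0,80]]
  ]
}}

```text
clock: 15.48
eef_pos: [0.5897, -0.2972, 0.0868]
tool_rot: [0.983, 0.186, 0.001, 0.001]
ft_force: [-8.2, 4.0, 21.6]
grip_width: 0.0682
grasp_force: 10.9
```

Snapped through: the force dropped to zero and then built firmly against the seat. I retract and check.

{"method": "move_arm", "body": {
  "moves": [
    [[0,0,0.03,0,80],[0,0,0.07,0,80],[0,0,0.12,0,80],[-0.03,0.05,0.15,0,80],[-0.06,0.1,0.15,0,80]]
  ]
}}

```text
clock: 16.1
eef_pos: [0.531, -0.1973, 0.2342]
tool_rot: [0.983, 0.185, 0.003, 0.001]
ft_force: [1.1, 0.9, 0.5]
grip_width: 0.0684
grasp_force: 0.0
```

{"method": "move_arm", "body": {
  "moves": [
    [[-0.05,0.05,0,0,80],[-0.1,0.1,0,0,80],[-0.15,0.15,0,0,80],[-0.15,0.15,0,0,80],[-0.15,0.15,0,0,80]]
  ]
}}

```text
clock: 16.73
eef_pos: [0.3787, -0.0463, 0.2321]
tool_rot: [0.982, 0.187, 0.0, 0.0]
ft_force: [0.7, -0.1, 0.2]
grip_width: 0.0685
grasp_force: 0.0
```

```bash
python3 - <<'E'
from h import *
print(snap('top','t6')['obs']['eef_pos']); snap('scene','s6')
a=cv2.imread('pics/t6.png')[150:240,310:420]; b=cv2.imread('pics/s6.png')[150:240,90:210]
cv2.imwrite('pics/f6.png',np.hstack([cv2.resize(a,(400,330),interpolation=cv2.INTER_CUBIC),cv2.resize(b,(400,330),interpolation=cv2.INTER_CUBIC)]))
E
```

```text
[ 0.37869591 -0.04628665  0.23209203]
```

View pics/f6.png

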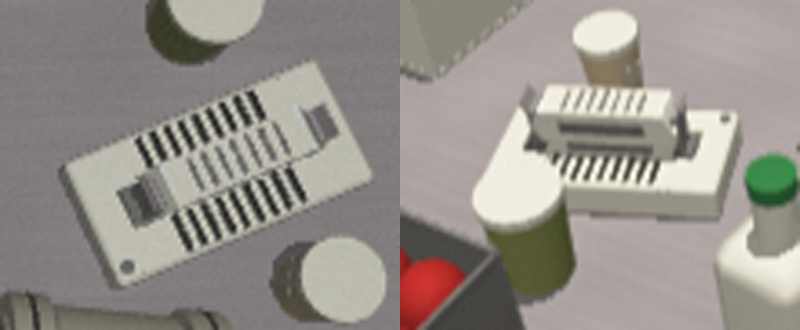

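The picture shows the cartridge level on its seat, with both clips, at (155,190) and (320,130) in the left half, standing over its ends. The pots and jug beside it have not moved.

```bash
python3 -c "
from h import *
print(job.job_done())"
```

```text
the job is handed in; nothing more can be done
None
```

The cartridge is snapped home under both clips, judging by the press force and the last picture, and the job is handed in; the hand-in gave no pass or fail result.

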